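# Unpile the primed prop gears into their drying trays

### The arm

A 7-joint arm with a two-finger parallel gripper is mounted at the origin on the work surface. World frame = base frame: x ahead of the robot, y to its left, z up, the work surface at z = 0. Lengths are in m, angles in rad, forces in N, time in s.
With the tool pointing down it reaches from about 0.4 to 0.85 m from the base axis. Payload 4.4 kg.
Tool frame: the origin (TCP) lies at the very end of the fingers, on their centre line; the grasp point (between the pads) lies 19 mm behind it; z points along the fingers, y is the direction in which the jaws open and shut (so a half turn about z gives the same grasp; the last joint's range is limited). The gripper opens to 94 mm and grips with 3 to 60 N. Pads are 16 mm wide; open, the fingers measure 119 mm over their backs; the gripper's body (75 mm by 177 mm) begins 78 mm behind the grasp point.
Start: joints at [1.227, 0.628, 0.038, 1.517, -0.027, 0.996, -0.02], TCP at [0.178, -0.625, 0.205] pointing down, gripper open.
Joint ranges: [-3.06, 3.06], [-0.37, 2.12], [-1.25, 1.32], [0.18, 2.47], [-1.1, 4.24], [0.23, 1.98], [-2.94, 2.94]. Speed limits (rad/s): [2.57, 2.57, 3.14, 3.14, 3.14, 3.14, 3.14].

### API

Orientations are given as [roll, pitch, yaw] about the fixed x, y, z axes, in that order (R = Rz(yaw) Ry(pitch) Rx(roll)).
In Python, from workcell import manip gives the robot as it stands.
- The arm moves only by the tool carry_out, never from a script. Its argument "deltas" is a list of rows, each a list of 3 entries, a list of its own where there are three numbers: the shift along the tool's x, y, z in mm, then the turn about the tool's z in rad, then the finger opening in mm, from 0 to 94. A call has 1 to 8 rows; each row shifts and turns the commanded pose from where the row before left it, along the tool's axes as they then stand; what a row does not reach is not made up. A row lasts 1/12 s, in which the tool goes at most 41.7 mm and 7.16 degrees, less where a joint would pass 70% of its speed; a pose out of reach is approached as far as the arm can. A call is refused whole if a number of a shift passes 41.7 or a number of a turn 0.125, either way. A call with a gripper value outside its range is refused whole. The fingers move at their own pace and stop on an object; "force" is the grip in N (left out, the last holds). Time passes only in rows, so rows that do not move let the fingers close. It gives the time, the measured TCP pose, the force and the opening at its end, in the units of the state.
- manip.sense(): the state, without advancing time (a new reading comes with each control period).
- manip.grab_frame(name): name is "side" or "top" or "wrist"; returns the picture (384x512x3 uint8, red, green, blue); there is no depth.
- manip.get_calibration(name): a dict with "mtx" (3x3 intrinsics, pixels), "D" ([k1, k2, p1, p2, k3] as OpenCV has them; the pictures are not rectified), "rvec" (rotation vector, rad) and "tvec" (3), from world to camera coordinates, as OpenCV has them. Camera axes: x right, y down, z forward; pixel columns grow to the right and rows downward; lengths in m; the calibration is good to about 2 mm. A picture is of the moment at which its call begins: read the wrist's pose just before it. get_calibration takes no time and is no camera call; for the wrist camera it gives the pose at the moment of the call.
- manip.job_done(): hands the job in, once; it reports no verdict.
The state is a dict: "clock": time; "joint_positions": joint angles; "dq": joint speeds; "tau": joint torques, N m; "tcp_pos": TCP position; "ee_rot": TCP orientation; "wrist_force": force on the tool from outside, world axes, zero at the start; "ft_torque": the same for the moment, N m; "opening": finger opening in m.
Only numpy, scipy, OpenCV 4.12 (cv2) and the standard library are available. Lean on these libraries where they do the work, as an engineer would, in place of code of your own. Each camera call takes 0.05 s, during which the arm holds its last target.

### The job

The freshly primed stage-prop gears are piled up on one another: take the pile apart and set each gear, hub up, flat on the floor of the empty round drying tray of its own size (the tray just a little wider than the gear). The primer chips, so set the gears down rather than drop them and do not tip them over, and leave the tin and the sanding block where they are.

Things in the scene. Friction and masses are not known exactly. Their poses are not given: they have to be found in the camera images.
- gear_largest: Loose prop gear, 136 mm across its 20 square teeth: disc 18 mm thick (brown cardboard, the upper part of the rim and teeth primed white) and on its centre a brown hub to grip, 36 mm diameter, 26 mm high, flat on top; 44 mm high in all, about 130 g. Starts at the bottom of the pile, standing on the bench. Origin: centre of the underside; z up.
- gear_second: Loose prop gear, 108 mm across its 16 square teeth: disc 18 mm thick (brown cardboard, the upper part of the rim and teeth primed white) and on its centre a brown hub to grip, 36 mm diameter, 26 mm high, flat on top; 44 mm high in all, about 90 g. Starts second from the bottom, flat on the hub of the gear below, up to 8 mm off-centre. Origin: centre of the underside; z up.
- gear_third: Loose prop gear, 82 mm across its 12 square teeth: disc 18 mm thick (brown cardboard, the upper part of the rim and teeth primed white) and on its centre a brown hub to grip, 36 mm diameter, 26 mm high, flat on top; 44 mm high in all, about 60 g. Starts third from the bottom, flat on the hub of the gear below, up to 8 mm off-centre. Origin: centre of the underside; z up.
- gear_smallest: Loose prop gear, 58 mm across its 9 square teeth: disc 18 mm thick (brown cardboard, the upper part of the rim and teeth primed white) and on its centre a brown hub to grip, 36 mm diameter, 26 mm high, flat on top; 44 mm high in all, about 40 g. Starts on top of the pile, flat on the hub of the gear below, up to 8 mm off-centre. Origin: centre of the underside; z up.
- tray_largest: Fixed round shallow wooden drying tray for the 136 mm gear: outside diameter 164 mm, inside 154 mm, wall 5 mm, rim 14 mm above the bench, inner floor 4 mm above the bench. It is empty at the start. Origin: centre of the underside, on the bench; z up.
- tray_second: Fixed round shallow wooden drying tray for the 108 mm gear: outside diameter 136 mm, inside 126 mm, wall 5 mm, rim 14 mm above the bench, inner floor 4 mm above the bench. It is empty at the start. Origin: centre of the underside, on the bench; z up.
- tray_third: Fixed round shallow wooden drying tray for the 82 mm gear: outside diameter 110 mm, inside 100 mm, wall 5 mm, rim 14 mm above the bench, inner floor 4 mm above the bench. It is empty at the start. Origin: centre of the underside, on the bench; z up.
- tray_smallest: Fixed round shallow wooden drying tray for the 58 mm gear: outside diameter 86 mm, inside 76 mm, wall 5 mm, rim 14 mm above the bench, inner floor 4 mm above the bench. It is empty at the start. Origin: centre of the underside, on the bench; z up.
- tin: Loose closed tin standing on the bench, 52 mm diameter, 75 mm high; not part of the job, leave alone. Origin: centre of the underside.
- sanding_block: Loose wooden sanding block lying on the bench, 70 x 45 x 22 mm; not part of the job, leave alone. Origin: centre of the underside, x along its length.
There are look-alikes about, which are no part of the job. Leave any black or yellow look-alike of the tray_second alone.

How it is judged:
At the end, for the whole second after the job is handed in: Each of the four gears lies hub up (within 3.4 degrees of level) and at rest on the floor of the tray of its own size (centres within 12 mm, underside within 4 mm of the tray floor), released; the tin and the sanding block are within 20 mm of where they were (horizontal distance between gear_largest and tray_largest below 0.012 m and z of gear_largest in the frame of tray_largest between 0 and 0.008 m and angle between each of gear_largest, gear_second, gear_third, gear_smallest's own z axis and vertical below 0.06 rad and linear speed of each of gear_largest, gear_second, gear_third, gear_smallest below 0.02 m/s and angular speed of each of gear_largest, gear_second, gear_third, gear_smallest below 0.2 rad/s and horizontal distance between gear_second and tray_second below 0.012 m and z of gear_second in the frame of tray_second between 0 and 0.008 m and horizontal distance between gear_third and tray_third below 0.012 m and z of gear_third in the frame of tray_third between 0 and 0.008 m and horizontal distance between gear_smallest and tray_smallest below 0.012 m and z of gear_smallest in the frame of tray_smallest between 0 and 0.008 m and distance of each of tin, sanding_block from where it was at the start of the episode below 0.02 m); the robot touches nothing.
It fails at once if a gear is dropped (falls free from more than about 35 mm) ((linear speed of gear_largest above 0.85 m/s and contact force between gear_largest and the fingers below 0.01 N) or (linear speed of gear_second above 0.85 m/s and contact force between gear_second and the fingers below 0.01 N) or (linear speed of gear_third above 0.85 m/s and contact force between gear_third and the fingers below 0.01 N) or (linear speed of gear_smallest above 0.85 m/s and contact force between gear_smallest and the fingers below 0.01 N)).
It fails at once if a gear is tipped by more than 35 degrees (angle between any of gear_largest, gear_second, gear_third, gear_smallest's own z axis and vertical above 0.61 rad).
It fails at once if the tin or the sanding block is moved by more than 20 mm (distance of any of tin, sanding_block from where it was at the start of the episode above 0.02 m).
It also fails if it takes over 133 s, if anything falls off the work surface, if the arm or the gripper's body presses on something with over 40 N, if the wrist force passes 120 N, or if a joint passes its speed limit or range.

## Working session

There is one attempt and no reset: what is moved stays moved. The work goes in short steps, Python scripts to look and compute and a tool call to move; the robot and the scene stay as the last step left them, time stands still between calls to the robot, and variables do not carry over. Pictures are saved under pics/ and viewed, and the job is handed in when it is done.

Besides the shell and the picture viewer there is one more tool, called in YAML: its name, and indented under it one key for each argument. carry_out: Moves the arm, as the interface text tells. Its arguments: {"type":"object","properties":{"deltas":{"type":"array"},"force":{"type":"number"}},"required":["deltas"]}

```bash
mkdir -p pics; ls; python3 - <<'E'
from workcell import manip
import cv2
print(manip.sense())
for n in("top","side","wrist"):
    c=manip.get_calibration(n);print(n,c)
    cv2.imwrite(f"pics/{n}0.png",manip.grab_frame(n)[:,:,::-1])
E
```

```text
pics
{'clock': 0.0, 'joint_positions': array([ 1.22719903,  0.62932217,  0.03845166,  1.51828435, -0.02694731,
        0.99631374, -0.0199669 ]), 'dq': array([ 7.93554048e-07,  9.43837130e-05, -1.22647338e-03, -3.47495366e-05,
        6.73673831e-04, -1.23947323e-03,  5.01971114e-04]), 'tau': array([ 8.60476371e-05, -5.49723566e+01,  1.14408966e+00, -1.86630392e+01,
       -5.20551810e-02,  2.35987123e-02,  2.33033552e-04]), 'tcp_pos': array([ 0.17809044, -0.62447415,  0.2045966 ]), 'ee_rot': array([-3.13978434e+00,  7.07928497e-05,  2.77853165e-01]), 'wrist_force': array([ 0.47290636, -0.51596425,  0.26181586]), 'ft_torque': array([0.03863245, 0.02070461, 0.04250343]), 'opening': 0.09384099181616644}
top {'mtx': array([[356.96599738,   0.        , 252.19362363],
       [  0.        , 356.96599738, 185.06358966],
       [  0.        ,   0.        ,   1.        ]]), 'D': array([-0.00150788,  0.        ,  0.        ,  0.        ,  0.        ]), 'rvec': array([ 2.18905601, -2.12629367,  0.19495534]), 'tvec': array([-0.03660772,  0.65288635,  0.85579387])}
side {'mtx': array([[441.78212831,   0.        , 254.59401399],
       [  0.        , 441.78212831, 193.34179991],
       [  0.        ,   0.        ,   1.        ]]), 'D': array([-0.07489704,  0.        ,  0.        ,  0.        ,  0.        ]), 'rvec': array([ 2.18285756, -0.073889  ,  0.06540159]), 'tvec': array([-0.63483573,  0.10148414,  1.08127122])}
wrist {'mtx': array([[333.47548191,   0.        , 251.30069255],
       [  0.        , 333.47548191, 186.93773713],
       [  0.        ,   0.        ,   1.        ]]), 'D': array([0.00118325, 0.        , 0.        , 0.        , 0.        ]), 'rvec': array([-2.329708  ,  1.7587148 ,  0.23912846]), 'tvec': array([-0.64802072, -0.02793081,  0.39101639])}
```

View pics/top0.png

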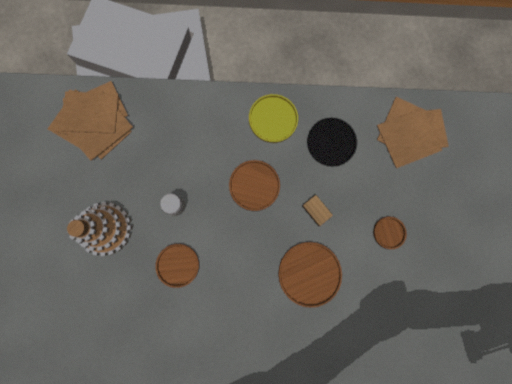

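View pics/side0.png

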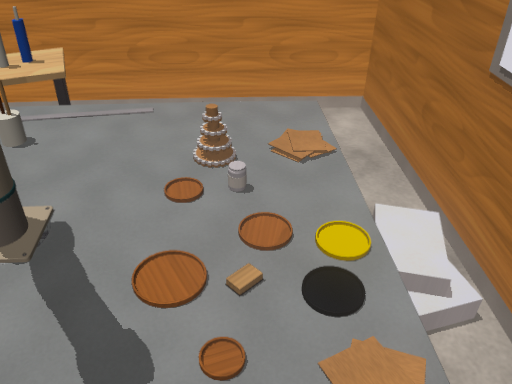

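View pics/wrist0.png

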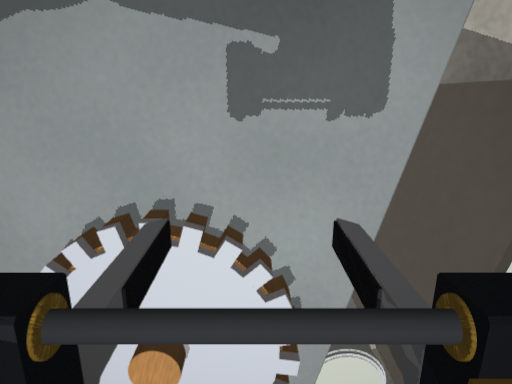

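```bash
cat > h.py <<'E'
from workcell import manip
import cv2, numpy as np
def cal(n):
    c=manip.get_calibration(n); R=cv2.Rodrigues(np.array(c['rvec']))[0]
    return c,R,np.array(c['tvec']).ravel()
def ray(c3,px):
    c,R,t=c3
    u=cv2.undistortPoints(np.array(px,float).reshape(-1,1,2),c['mtx'],c['D']).reshape(-1,2)
    d=np.c_[u,np.ones(len(u))]@R
    return -R.T@t,d
def plane(c3,px,z):
    o,d=ray(c3,px); return o+d*((z-o[2])/d[:,2])[:,None]
def proj(c3,P):
    c,R,t=c3
    return cv2.projectPoints(np.array(P,float).reshape(-1,1,3),np.array(c['rvec']),t,c['mtx'],c['D'])[0].reshape(-1,2)
E
python3 - <<'E'
from h import *
np.set_printoptions(precision=3,suppress=True)
for n in("top","side","wrist"):
    c=cal(n); print(n,'cam',-c[1].T@c[2]); print(proj(c,[[0,0,0],[.178,-.625,.205],[.178,-.625,0],[.5,0,0],[.5,.3,0]]))
c=cal("top")
px=[[78,228],[254,185],[178,265],[310,273],[390,233],[171,204],[318,210],[274,118],[332,142],[480,345]]
print(plane(c,px,0.0)); 
print(plane(cal("wrist"),[[158,365],[350,365]],0.1))
E
```

```text
top cam [0.519 0.008 0.944]
[[236.937 457.154]
 [558.299 423.096]
 [486.885 381.69 ]
 [243.252 245.935]
 [127.124 242.866]]
side cam [ 0.555 -0.872  0.717]
[[  2.083 233.708]
 [-95.636 442.311]
 [-28.7   508.946]
 [200.794 227.681]
 [202.885 165.737]]
wrist cam [ 0.251 -0.603  0.384]
[[-303.345  163.051]
 [ 253.742  232.932]
 [ 252.742  163.195]
 [-401.601 -440.8  ]
 [-872.354 -615.074]]
[[ 0.535  0.429  0.   ]
 [ 0.661 -0.024  0.   ]
 [ 0.447  0.166  0.   ]
 [ 0.435 -0.175  0.   ]
 [ 0.544 -0.389  0.   ]
 [ 0.604  0.194  0.   ]
 [ 0.6   -0.196  0.   ]
 [ 0.85  -0.074  0.   ]
 [ 0.788 -0.235  0.   ]
 [ 0.266 -0.613  0.   ]]
[[-0.034 -0.583  0.1  ]
 [ 0.021 -0.774  0.1  ]]
```

```bash
python3 - <<'E'
from h import *
np.set_printoptions(precision=4,suppress=True)
im={n:cv2.imread(f"pics/{n}0.png") for n in("top","side")}
seeds={"top":dict(second=(254,185),third=(178,265),largest=(310,273),smallest=(390,233)),
"side":dict(second=(265,231),third=(184,190),largest=(170,278),smallest=(222,358))}
def circ(P):
    A=np.c_[2*P,np.ones(len(P))];s=np.linalg.lstsq(A,(P**2).sum(1),rcond=None)[0]
    return s[:2],np.sqrt(s[2]+s[0]**2+s[1]**2)
for n in im:
    hsv=cv2.cvtColor(im[n],cv2.COLOR_BGR2HSV)
    m=cv2.inRange(hsv,(3,90,40),(22,255,255))
    cv2.imwrite(f"pics/m_{n}.png",m)
    k,l,st,ce=cv2.connectedComponentsWithStats(m)
    for nm,(x,y) in seeds[n].items():
        i=l[y,x]
        if not i: print(nm,'no');continue
        co=max(cv2.findContours((l==i).astype(np.uint8),cv2.RETR_EXTERNAL,cv2.CHAIN_APPROX_NONE)[0],key=len)[:,0]
        hull=co
        P=plane(cal(n),hull,0.014)[:,:2]
        c,r=circ(P); print(n,nm,st[i][:4],c,'D',2*r,'res',np.abs(np.hypot(*(P-c).T)-r).max())
for n,s,b in(("top",5,(40,180,160,280)),("side",6,(180,90,260,180))):
    x,y,X,Y=b; cv2.imwrite(f"pics/pile_{n}.png",cv2.resize(im[n][y:Y,x:X],None,fx=s,fy=s,interpolation=cv2.INTER_CUBIC))
t=cal("top");print(plane(t,[[78,228]],.176))
E
```

```text
top second [229 160  51  51] [ 0.6599 -0.0237] D 0.13211549006239282 res 0.001766715959631085
top third [156 244  43  44] [0.4481 0.1668] D 0.10636930105543303 res 0.0018142779246815705
top largest [279 242  63  65] [ 0.4347 -0.172 ] D 0.1600362220848819 res 0.0016209338516483957
top smallest [374 217  33  32] [ 0.5453 -0.3819] D 0.08290020382160325 res 0.0019046662452870539
side second [238 212  55  38] [ 0.6597 -0.0331] D 0.13997834773582687 res 0.005103519837627718
side third [164 177  39  25] [0.449  0.1562] D 0.11537927993096579 res 0.0059220544777333
side largest [132 250  75  58] [ 0.4356 -0.1809] D 0.16657982396663293 res 0.004424748909794801
side smallest [199 337  46  44] [ 0.5459 -0.3901] D 0.08719928442351313 res 0.0028251302543798942
[[0.5316 0.3503 0.176 ]]
```

View pics/pile_top.png

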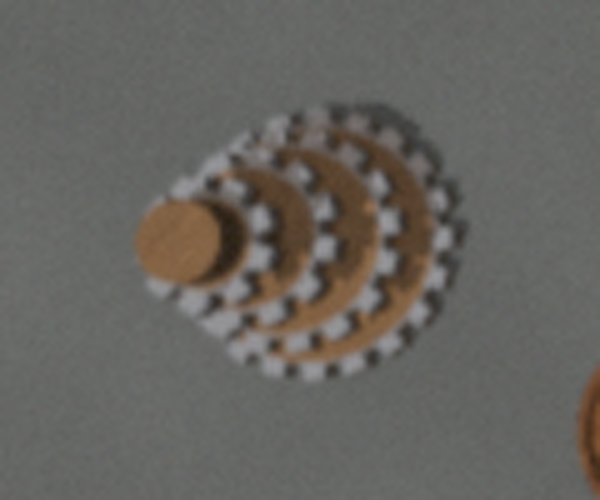

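View pics/pile_side.png

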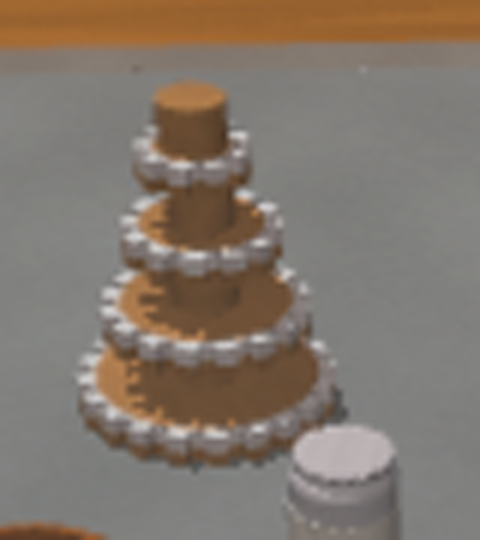

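The pile (top view, hub at pixel 78,228) is the only stack. The gear-like thing in the wrist view (158,365) lies outside the work area. For tray_second the candidates in the top view are brown (254,185), yellow (274,118) and black (332,142), and I choose the brown one. The other trays are the smallest at (390,233), the largest at (310,273) and the third at (178,265), and their fitted diameters match. The crop shows the four gears stacked hub up.

carry_out:
  deltas:
    - [[0,0,-32],0.0926,94]
    - [[0,0,-32],0.0926,94]
    - [[0,0,-32],0.0926,94]
    - [[30,-20,0],0,94]
    - [[30,-20,0],0,94]
    - [[30,-20,0],0,94]
    - [[30,-20,0],0,94]
    - [[30,-20,0],0,94]

```text
clock: 0.82
tcp_pos: [0.3294, -0.5238, 0.3013]
ee_rot: [-3.141, 0.0, -0.0]
wrist_force: [0.7, -1.4, -0.2]
opening: 0.0942
```

carry_out:
  deltas:
    - [[30,-20,0],0,94]
    - [[30,-20,0],0,94]
    - [[30,-20,0],0,94]
    - [[30,-20,0],0,94]
    - [[30,-20,0],0,94]
    - [[30,-20,0],0,94]
    - [[30,-20,0],0,94]
    - [[0,0,0],0,94]

```text
clock: 1.48
tcp_pos: [0.546, -0.3768, 0.3004]
ee_rot: [-3.136, -0.004, 0.012]
wrist_force: [0.6, 1.2, 0.8]
opening: 0.0938
```

```bash
cat > wl.py <<'E'
from h import *
import sys
np.set_printoptions(precision=4,suppress=True)
s=manip.sense(); c=cal("wrist"); im=manip.grab_frame("wrist")[:,:,::-1].copy()
cv2.imwrite(f"pics/{sys.argv[1]}.png",im); print(s['clock'],s['tcp_pos'],s['ee_rot'])
np.savez(f"pics/{sys.argv[1]}.npz",R=c[1],t=c[2],mtx=c[0]['mtx'],D=c[0]['D'],rvec=c[0]['rvec'])
E
python3 wl.py w1
```

```text
1.4833 [ 0.546  -0.3768  0.3004] [-3.1357 -0.0043  0.0118]
```

View pics/w1.png

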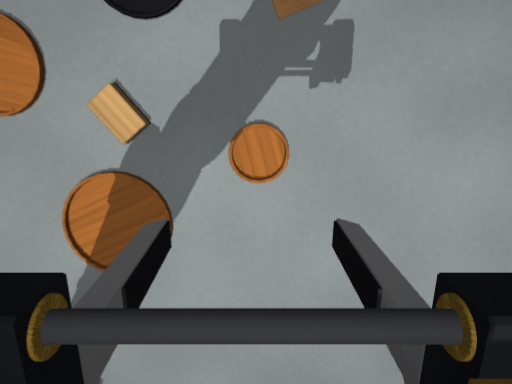

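```bash
cat > tr.py <<'E'
from h import *
import sys
np.set_printoptions(precision=4,suppress=True)
def load(nm):
    z=np.load(f"pics/{nm}.npz");return (dict(mtx=z['mtx'],D=z['D'],rvec=z['rvec']),z['R'],z['t'])
def circ(P):
    A=np.c_[2*P,np.ones(len(P))];s=np.linalg.lstsq(A,(P**2).sum(1),rcond=None)[0]
    return s[:2],np.sqrt(s[2]+s[0]**2+s[1]**2)
def comp(nm,x,y,z,lo=(3,90,40),hi=(22,255,255)):
    im=cv2.imread(f"pics/{nm}.png");c3=load(nm)
    l=cv2.connectedComponents(cv2.inRange(cv2.cvtColor(im,cv2.COLOR_BGR2HSV),lo,hi))[1]
    i=l[y,x]
    co=max(cv2.findContours((l==i).astype(np.uint8),cv2.RETR_EXTERNAL,cv2.CHAIN_APPROX_NONE)[0],key=len)[:,0]
    P=plane(c3,co,z)[:,:2]
    for _ in range(4):
        c,r=circ(P);e=np.abs(np.hypot(*(P-c).T)-r);P=P[e<max(.002,1.5*np.median(e))]
    print(nm,(x,y),'c',c,'D',2*r,'n',len(P),len(co),'res',e.max())
if __name__=="__main__":
    comp(sys.argv[1],int(sys.argv[2]),int(sys.argv[3]),float(sys.argv[4]))
E
python3 tr.py w1 258 150 .014; python3 tr.py w1 110 200 .014
```

```text
w1 (258, 150) c [ 0.5448 -0.3842] D 0.08371772823990722 n 169 169 res 0.0009633295258635599
w1 (110, 200) c [ 0.435  -0.1746] D 0.16165853680303854 n 136 307 res 0.0023095075631591327
```

carry_out:
  deltas:
    - [[0,-38,0],0,94]
    - [[0,-38,0],0,94]
    - [[0,-38,0],0,94]
    - [[0,-38,0],0,94]
    - [[0,-38,0],0,94]
    - [[0,-38,0],0,94]
    - [[0,-38,0],0,94]
    - [[0,-38,0],0,94]

```text
clock: 2.2
tcp_pos: [0.5373, -0.0807, 0.3015]
ee_rot: [3.141, 0.0, -0.002]
wrist_force: [0.2, 0.3, 0.4]
opening: 0.0943
```

carry_out:
  deltas:
    - [[0,-38,0],0,94]
    - [[0,-38,0],0,94]
    - [[0,-38,0],0,94]
    - [[0,0,0],0,94]

```text
clock: 2.53
tcp_pos: [0.5375, 0.0417, 0.3015]
ee_rot: [-3.136, 0.0, 0.011]
wrist_force: [-0.2, 1.3, 0.1]
opening: 0.0937
```

```bash
python3 wl.py w2
```

```text
2.5333 [0.5375 0.0417 0.3015] [-3.1364  0.0003  0.0108]
```

View pics/w2.png

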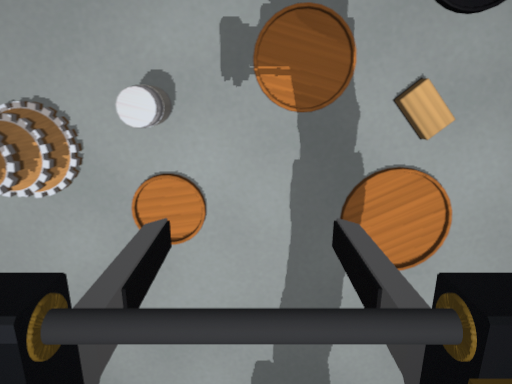

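```bash
python3 tr.py w2 300 60 .014; python3 tr.py w2 168 200 .014;python3 tr.py w2 400 200 .014
```

```text
w2 (300, 60) c [ 0.6598 -0.0241] D 0.13324791588345655 n 301 301 res 0.0009153310509717599
w2 (168, 200) c [0.4504 0.1648] D 0.10622902718208127 n 115 226 res 0.0013940886860302135
w2 (400, 200) c [ 0.4352 -0.172 ] D 0.16146230156977312 n 115 285 res 0.004310525038143664
```

carry_out:
  deltas:
    - [[0,-38,0],0,94]
    - [[0,-38,0],0,94]
    - [[0,-38,0],0,94]
    - [[0,-38,0],0,94]
    - [[0,-38,0],0,94]
    - [[0,-38,0],0,94]
    - [[0,-38,0],0,94]
    - [[0,-38,0],0,94]

```text
clock: 3.25
tcp_pos: [0.5395, 0.3357, 0.3014]
ee_rot: [3.14, -0.001, -0.004]
wrist_force: [0.9, -0.4, -0.6]
opening: 0.0939
```

carry_out:
  deltas:
    - [[-6,-12,0],0,94]
    - [[0,0,0],0,94]
    - [[0,0,0],0,94]
    - [[0,0,0],0,94]

```text
clock: 3.58
tcp_pos: [0.5338, 0.3452, 0.3015]
ee_rot: [3.139, -0.001, -0.004]
wrist_force: [0.8, 0.0, -0.3]
opening: 0.0938
```

```bash
python3 wl.py w3
```

```text
3.5833 [0.5338 0.3452 0.3015] [ 3.139  -0.0008 -0.0041]
```

View pics/w3.png

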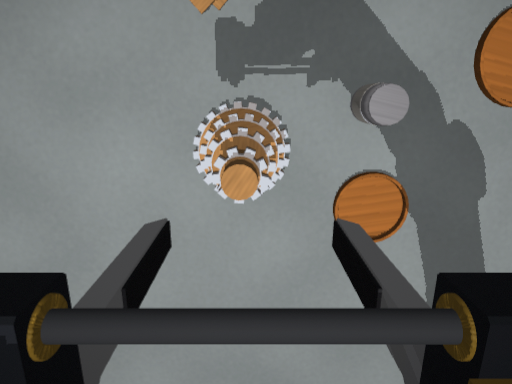

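```bash
python3 - <<'E'
from tr import *
im=cv2.imread("pics/w3.png")
cv2.imwrite("pics/w3c.png",cv2.resize(im[80:230,170:310],None,fx=4,fy=4,interpolation=cv2.INTER_CUBIC))
hsv=cv2.cvtColor(im,cv2.COLOR_BGR2HSV); print(hsv[182,240],hsv[165,240],hsv[158,240])
print(plane(load("w3"),[[240,182]],.176))
comp("w3",370,205,.014)
for v in(130,150,170,190):comp("w3",240,182,.176,(3,90,v))
E
```

```text
[ 15 141 177] [ 15 143 170] [ 16 141 114]
[[0.5313 0.3563 0.176 ]]
w3 (370, 205) c [0.4484 0.1704] D 0.1101544583463624 n 116 205 res 0.0021651025897612697
w3 (240, 182) c [0.5315 0.3575] D 0.034306436124677014 n 107 123 res 0.0018721467103611708
w3 (240, 182) c [0.5313 0.3577] D 0.03405692258175552 n 108 119 res 0.0019403165454546546
w3 (240, 182) c [0.531  0.3574] D 0.03339337405369571 n 104 105 res 0.0019119331918858
w3 (240, 182) c [0.4698 0.3416] D 0.5129428841511924 n 516 1788 res 0.014563112938414391
```

View pics/w3c.png

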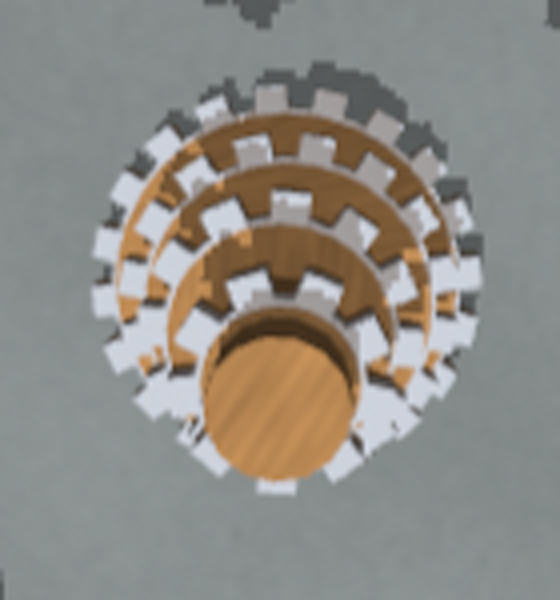

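carry_out:
  deltas:
    - [[0,0,0],0,94]
    - [[0,0,0],0,94]

```text
clock: 3.8
tcp_pos: [0.5331, 0.347, 0.3018]
ee_rot: [3.141, -0.001, -0.003]
wrist_force: [-0.0, 0.6, 0.2]
opening: 0.094
```

```bash
python3 -c "
from workcell import manip
s=manip.sense();print(s['tcp_pos'],s['ee_rot'],s['dq'])"
```

```text
[0.53314092 0.34698108 0.30182935] [ 3.14106671e+00 -6.43228783e-04 -2.70186615e-03] [-8.71136084e-03  2.46972457e-03 -8.96539225e-03 -2.98729581e-03
 -2.62499444e-03 -2.31719192e-06 -1.63843134e-03]
```

carry_out:
  deltas:
    - [[-1,-8,30],0,94]
    - [[0,0,30],0,94]
    - [[0,0,30],0,94]
    - [[0,0,17],0,94]
    - [[0,0,0],0,94]
    - [[0,0,0],0,94]
    - [[0,0,0],0,94]

```text
clock: 4.38
tcp_pos: [0.5325, 0.3571, 0.1961]
ee_rot: [-3.14, -0.002, -0.001]
wrist_force: [-0.3, -0.2, 0.5]
opening: 0.094
```

```bash
python3 wl.py w4
```

```text
4.3833 [0.5325 0.3571 0.1961] [-3.1401 -0.0023 -0.0008]
```

View pics/w4.png

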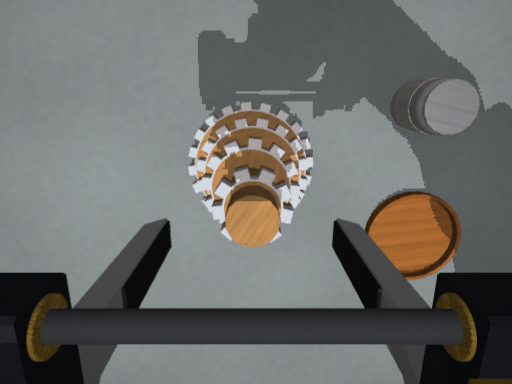

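```bash
python3 - <<'E'
from tr import *
comp("w4",252,216,.176,(3,90,150))
comp("w4",410,235,.014)
E
```

```text
w4 (252, 216) c [0.5316 0.3575] D 0.03474547044846933 n 144 206 res 0.0019401105180435786
w4 (410, 235) c [0.4484 0.1708] D 0.11094413779312631 n 143 243 res 0.0021773079236284895
```

carry_out:
  deltas:
    - [[0,0,14],0,94]
    - [[0,0,14],0,94]
    - [[0,0,12],0,94]
    - [[0,0,0],0,94]
    - [[0,0,0],0,94]
    - [[0,0,0],0,94]

```text
clock: 4.93
tcp_pos: [0.5319, 0.3574, 0.1555]
ee_rot: [-3.141, -0.001, -0.0]
wrist_force: [-0.3, 0.4, 0.8]
opening: 0.094
```

carry_out:
  deltas:
    - [[0,0,2],0,60]
    - [[0,0,0],0,36]
    - [[0,0,0],0,30]
    - [[0,0,0],0,30]
    - [[0,0,0],0,30]
    - [[0,0,0],0,30]
    - [[0,0,0],0,30]
    - [[0,0,0],0,30]
  force: 20

```text
clock: 5.6
tcp_pos: [0.5313, 0.3569, 0.1525]
ee_rot: [3.142, -0.0, -0.0]
wrist_force: [0.5, -0.6, -0.1]
opening: 0.0445
```

carry_out:
  deltas:
    - [[0,0,0],0,30]
    - [[0,0,0],0,30]
    - [[0,0,0],0,30]
    - [[0,0,0],0,30]

```text
clock: 5.93
tcp_pos: [0.5313, 0.3569, 0.1525]
ee_rot: [-3.142, 0.0, -0.0]
wrist_force: [0.0, 0.4, -0.2]
opening: 0.0355
```

carry_out:
  deltas:
    - [[0,0,-8],0,30]
    - [[0,0,-20],0,30]
    - [[0,0,-30],0,30]
    - [[0,0,-30],0,30]
    - [[0,0,-2],0,30]
    - [[0,20,0],0,30]
    - [[0,30,0],0,30]
    - [[0,36,0],0,30]

```text
clock: 6.6
tcp_pos: [0.5306, 0.2723, 0.2426]
ee_rot: [-3.14, -0.0, 0.004]
wrist_force: [0.1, -0.7, -1.1]
opening: 0.0357
```

carry_out:
  deltas:
    - [[0,36,0],0,30]
    - [[0,36,0],0,30]
    - [[0,36,0],0,30]
    - [[0,36,0],0,30]
    - [[0,36,0],0,30]
    - [[0,36,0],0,30]
    - [[0,36,0],0,30]
    - [[0,36,0],0,30]

```text
clock: 7.27
tcp_pos: [0.5309, -0.0188, 0.2428]
ee_rot: [-3.142, -0.0, 0.0]
wrist_force: [1.1, 0.2, -0.8]
opening: 0.0354
```

carry_out:
  deltas:
    - [[3,36,0],0,30]
    - [[4,36,0],0,30]
    - [[4,36,0],0,30]
    - [[3,36,0],0,30]
    - [[0,36,0],0,30]
    - [[0,36,0],0,30]
    - [[0,36,0],0,30]
    - [[0,36,0],0,30]

```text
clock: 7.93
tcp_pos: [0.5449, -0.3067, 0.2426]
ee_rot: [-3.141, -0.0, 0.0]
wrist_force: [0.3, -0.2, 0.2]
opening: 0.0354
```

carry_out:
  deltas:
    - [[0,36,0],0,30]
    - [[0,28,0],0,30]
    - [[0,15,0],0,30]
    - [[0,0,0],0,30]
    - [[0,0,0],0,30]
    - [[0,0,0],0,30]
    - [[0,0,0],0,30]

```text
clock: 8.52
tcp_pos: [0.546, -0.3817, 0.2426]
ee_rot: [-3.14, -0.0, 0.003]
wrist_force: [-0.1, -0.6, 0.1]
opening: 0.0358
```

carry_out:
  deltas:
    - [[0,0,30],0,30]
    - [[0,0,40],0,30]
    - [[0,0,40],0,30]
    - [[0,0,40],0,30]
    - [[-1,2,25],0,30]
    - [[0,0,0],0,30]
    - [[0,0,0],0,30]

```text
clock: 9.1
tcp_pos: [0.5442, -0.3845, 0.067]
ee_rot: [-3.14, 0.002, 0.001]
wrist_force: [0.7, -0.5, 0.8]
opening: 0.0356
```

```bash
python3 wl.py w5
```

```text
9.1 [ 0.5442 -0.3845  0.067 ] [-3.1399  0.0017  0.0014]
```

View pics/w5.png

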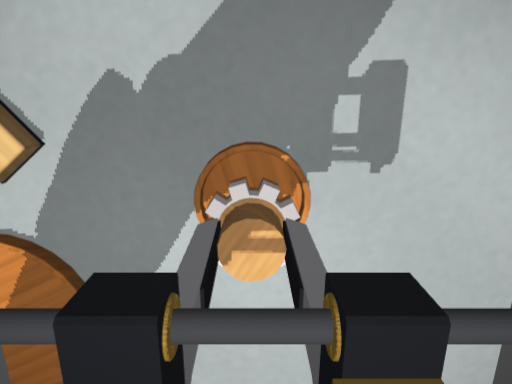

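```bash
python3 - <<'E'
from tr import *
print(plane(load("w5"),[[253,143],[195,197],[310,197]],.014))
E
```

```text
[[ 0.5882 -0.3847  0.014 ]
 [ 0.5489 -0.3426  0.014 ]
 [ 0.549  -0.4262  0.014 ]]
```

carry_out:
  deltas:
    - [[0,0,20],0,30]
    - [[0,0,12],0,30]
    - [[0,0,5],0,30]
    - [[0,0,3],0,30]
    - [[0,0,2],0,30]
    - [[0,0,0],0,30]
    - [[0,0,0],0,30]

```text
clock: 9.73
tcp_pos: [0.5447, -0.3864, 0.0262]
ee_rot: [3.141, -0.001, -0.0]
wrist_force: [-0.5, 0.1, -0.0]
opening: 0.0356
```

carry_out:
  deltas:
    - [[0,0,1],0,30]
    - [[0,0,1],0,30]
    - [[0,0,0],0,30]
    - [[0,0,0],0,30]

```text
clock: 10.07
tcp_pos: [0.5448, -0.3865, 0.0245]
ee_rot: [3.141, -0.001, -0.0]
wrist_force: [-1.2, 0.3, 5.9]
opening: 0.0357
```

carry_out:
  deltas:
    - [[0,0,0],0,94]
    - [[0,0,0],0,94]
    - [[0,0,0],0,94]
    - [[0,0,0],0,94]
    - [[0,0,0],0,94]
    - [[0,0,-5],0,94]
    - [[0,0,-20],0,94]
    - [[0,0,-40],0,94]

```text
clock: 10.73
tcp_pos: [0.5411, -0.3838, 0.0848]
ee_rot: [-3.136, 0.008, 0.0]
wrist_force: [-0.1, -0.5, -0.2]
opening: 0.0855
```

carry_out:
  deltas:
    - [[0,0,-40],0,94]
    - [[0,0,-40],0,94]
    - [[0,0,-40],0,94]
    - [[0,-40,-25],0,94]
    - [[0,-40,0],0,94]
    - [[0,-40,0],0,94]
    - [[0,-40,0],0,94]
    - [[0,-40,0],0,94]

```text
clock: 11.4
tcp_pos: [0.544, -0.189, 0.2313]
ee_rot: [3.141, -0.001, -0.0]
wrist_force: [-0.1, 0.8, -0.4]
opening: 0.0941
```

```bash
python3 - <<'E'
from h import *
cv2.imwrite("pics/side1.png",manip.grab_frame("side")[:,:,::-1])
E
```

```text
(no output)
```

View pics/side1.png

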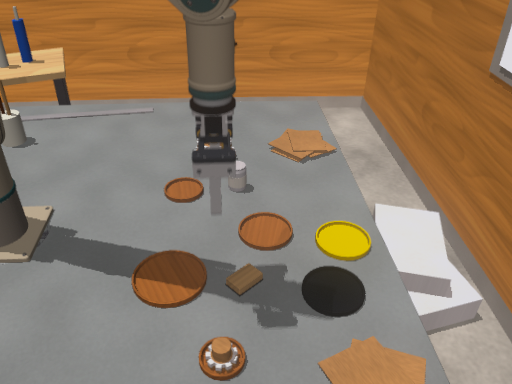

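Side view: the smallest gear sits hub up in its tray at (222,358).

carry_out:
  deltas:
    - [[-2,-40,0],0,94]
    - [[-2,-40,0],0,94]
    - [[-2,-40,0],0,94]
    - [[-2,-40,0],0,94]
    - [[-2,-40,0],0,94]
    - [[-2,-40,0],0,94]
    - [[-1,-40,0],0,94]
    - [[0,-40,0],0,94]

```text
clock: 12.12
tcp_pos: [0.5309, 0.1309, 0.2311]
ee_rot: [-3.142, -0.001, -0.0]
wrist_force: [0.8, 0.4, 0.2]
opening: 0.0936
```

carry_out:
  deltas:
    - [[0,-40,0],0,94]
    - [[0,-40,0],0,94]
    - [[0,-40,0],0,94]
    - [[0,-40,0],0,94]
    - [[0,-40,0],0,94]
    - [[0,-25,0],0,94]
    - [[0,0,0],0,94]
    - [[0,0,0],0,94]

```text
clock: 12.78
tcp_pos: [0.5306, 0.3557, 0.2303]
ee_rot: [-3.142, 0.0, 0.003]
wrist_force: [0.6, -0.4, -0.0]
opening: 0.0939
```

carry_out:
  deltas:
    - [[0,0,20],0,94]
    - [[0,0,20],0,94]
    - [[0,0,20],0,94]
    - [[0,0,10],0,94]
    - [[0,0,0],0,94]
    - [[0,0,0],0,94]

```text
clock: 13.28
tcp_pos: [0.5319, 0.3529, 0.1608]
ee_rot: [3.141, 0.0, -0.002]
wrist_force: [0.4, 0.6, -0.5]
opening: 0.0943
```

```bash
python3 wl.py w6; python3 - <<'E'
from tr import *
print(proj(load("w6"),[.5315,.357,.132]))
E
```

```text
13.2833 [0.5319 0.3529 0.1608] [ 3.1408  0.     -0.0017]
[[246.3057 215.2718]]
```

View pics/w6.png

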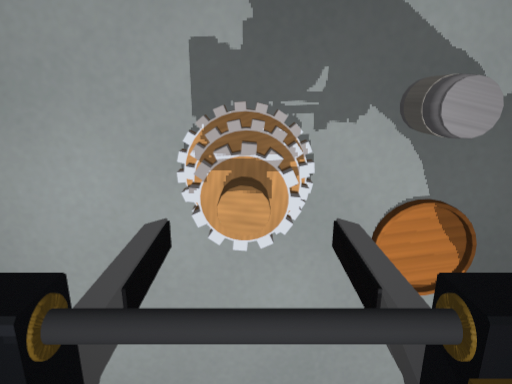

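```bash
python3 - <<'E'
from tr import *
im=cv2.imread("pics/w6.png")
cv2.imwrite("pics/w6c.png",cv2.resize(im[130:260,170:320],None,fx=5,fy=5,interpolation=cv2.INTER_CUBIC))
E
```

```text
(no output)
```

View pics/w6c.png

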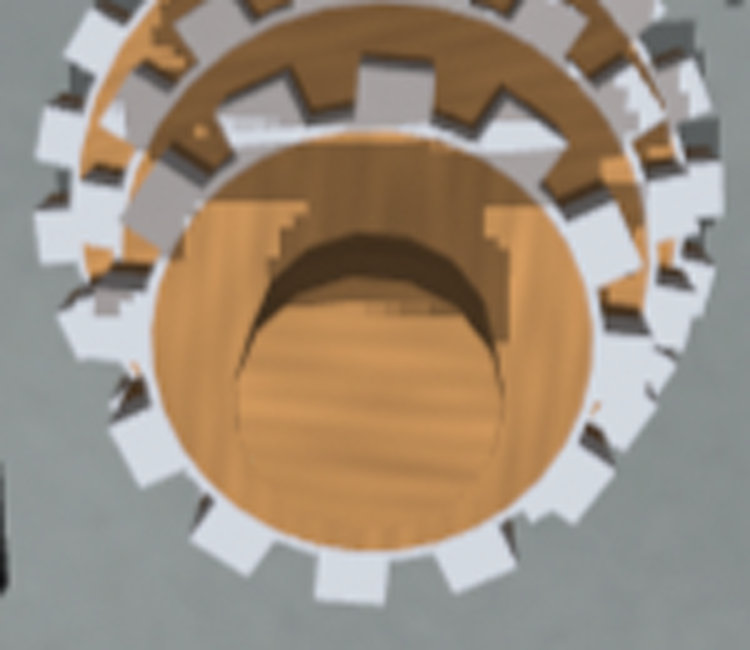

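```bash
python3 - <<'E'
from tr import *
c=load("w6")
a=lambda u,v:[170+u/5-.4,130+v/5-.4]
print(plane(c,[a(238,405),a(502,405),a(370,405),a(370,275),a(370,530)],.132))
P=plane(c,[a(152,340),a(597,340),a(374,130),a(374,550)],.106);print(P,P[:2].mean(0),P[2:].mean(0))
E
```

```text
[[0.5348 0.3761 0.132 ]
 [0.5347 0.3414 0.132 ]
 [0.5348 0.3588 0.132 ]
 [0.5525 0.3586 0.132 ]
 [0.517  0.3589 0.132 ]]
[[0.5358 0.3913 0.106 ]
 [0.5356 0.326  0.106 ]
 [0.5668 0.3585 0.106 ]
 [0.5023 0.359  0.106 ]] [0.5357 0.3587 0.106 ] [0.5346 0.3587 0.106 ]
```

carry_out:
  deltas:
    - [[3,-5,20],0,94]
    - [[0,0,20],0,94]
    - [[0,0,11],0,94]
    - [[0,0,0],0,94]
    - [[0,0,0],0,94]
    - [[0,0,0],0,94]

```text
clock: 13.83
tcp_pos: [0.5352, 0.3596, 0.111]
ee_rot: [-3.14, -0.002, -0.0]
wrist_force: [-0.5, -0.1, 0.0]
opening: 0.094
```

carry_out:
  deltas:
    - [[0,0,1],0,60]
    - [[0,0,0],0,30]
    - [[0,0,0],0,30]
    - [[0,0,0],0,30]
    - [[0,0,0],0,30]
    - [[0,0,0],0,30]
    - [[0,0,0],0,30]
    - [[0,0,0],0,30]
  force: 20

```text
clock: 14.5
tcp_pos: [0.5343, 0.3592, 0.1086]
ee_rot: [3.142, -0.0, -0.0]
wrist_force: [0.0, 0.0, -0.7]
opening: 0.0442
```

carry_out:
  deltas:
    - [[0,0,0],0,30]
    - [[0,0,0],0,30]
    - [[0,0,0],0,30]
    - [[0,0,0],0,30]

```text
clock: 14.83
tcp_pos: [0.5343, 0.3591, 0.1085]
ee_rot: [3.141, 0.0, -0.0]
wrist_force: [0.5, -0.0, -0.1]
opening: 0.0356
```

carry_out:
  deltas:
    - [[0,0,-8],0,30]
    - [[0,0,-20],0,30]
    - [[0,0,-30],0,30]
    - [[0,0,-30],0,30]
    - [[0,0,-2],0,30]
    - [[-8,20,0],0,30]
    - [[-16,35,0],0,30]
    - [[-16,36,0],0,30]

```text
clock: 15.5
tcp_pos: [0.4936, 0.2684, 0.1986]
ee_rot: [-3.141, -0.001, 0.002]
wrist_force: [0.3, -1.3, -1.1]
opening: 0.0356
```

carry_out:
  deltas:
    - [[-16,36,0],0,30]
    - [[-16,36,0],0,30]
    - [[-14,28,0],0,30]
    - [[0,0,30],0,30]
    - [[0,0,40],0,30]
    - [[0,0,40],0,30]
    - [[0,0,15],0,30]
    - [[0,0,0],0,30]

```text
clock: 16.17
tcp_pos: [0.4457, 0.1671, 0.0706]
ee_rot: [3.139, 0.006, 0.0]
wrist_force: [-0.2, -0.6, -0.9]
opening: 0.0356
```

carry_out:
  deltas:
    - [[0,0,0],0,30]
    - [[0,0,0],0,30]

```text
clock: 16.33
tcp_pos: [0.4493, 0.1687, 0.0747]
ee_rot: [-3.141, -0.002, 0.0]
wrist_force: [0.9, -0.5, -0.8]
opening: 0.0357
```

```bash
python3 wl.py w7
```

```text
16.3333 [0.4493 0.1687 0.0747] [-3.1407 -0.002   0.0001]
```

View pics/w7.png

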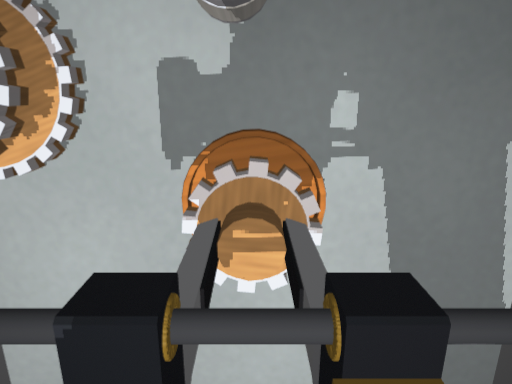

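```bash
python3 - <<'E'
from tr import *
print(plane(load("w7"),[[254,129],[182,195],[326,195]],.014))
im=cv2.imread("pics/w7.png")
cv2.imwrite("pics/w7c.png",cv2.resize(im[110:250,170:340],None,fx=4,fy=4))
E
```

```text
[[0.5024 0.1677 0.014 ]
 [0.4535 0.2216 0.014 ]
 [0.4535 0.1136 0.014 ]]
```

View pics/w7c.png

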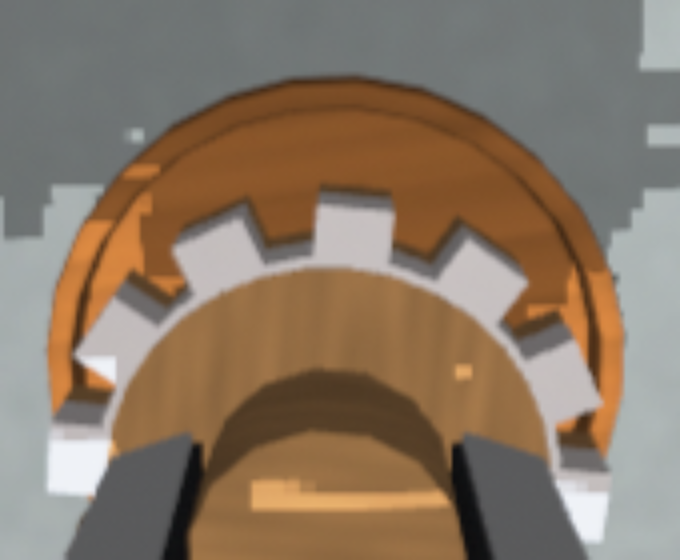

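carry_out:
  deltas:
    - [[0,0,20],0,30]
    - [[0,0,17],0,30]
    - [[0,0,6],0,30]
    - [[0,0,3],0,30]
    - [[0,0,1],0,30]
    - [[0,0,0],0,30]
    - [[0,0,0],0,30]
    - [[0,0,0],0,30]

```text
clock: 17.05
tcp_pos: [0.4489, 0.1685, 0.0273]
ee_rot: [-3.141, -0.001, -0.0]
wrist_force: [0.3, -0.1, -0.7]
opening: 0.0356
```

carry_out:
  deltas:
    - [[0,0,1],0,30]
    - [[0,0,1],0,30]
    - [[0,0,1],0,30]
    - [[0,0,0],0,30]
    - [[0,0,0],0,30]

```text
clock: 17.47
tcp_pos: [0.4486, 0.168, 0.0241]
ee_rot: [3.141, -0.001, -0.0]
wrist_force: [-0.3, -0.9, 6.8]
opening: 0.0356
```

carry_out:
  deltas:
    - [[0,0,0],0,94]
    - [[0,0,0],0,94]
    - [[0,0,0],0,94]
    - [[0,0,0],0,94]
    - [[0,0,0],0,94]
    - [[0,0,-5],0,94]
    - [[0,0,-20],0,94]
    - [[0,0,-40],0,94]

```text
clock: 18.13
tcp_pos: [0.4455, 0.1672, 0.0866]
ee_rot: [3.138, 0.007, 0.0]
wrist_force: [1.0, 1.0, 0.4]
opening: 0.0853
```

carry_out:
  deltas:
    - [[0,0,-40],0,94]
    - [[0,0,-25],0,94]
    - [[14,-32,0],0,94]
    - [[14,-32,0],0,94]
    - [[14,-32,0],0,94]
    - [[15,-32,0],0,94]
    - [[15,-32,0],0,94]
    - [[15,-31,0],0,94]

```text
clock: 18.8
tcp_pos: [0.5355, 0.361, 0.154]
ee_rot: [-3.141, -0.0, 0.0]
wrist_force: [0.8, 0.3, -0.2]
opening: 0.0939
```

carry_out:
  deltas:
    - [[0,0,20],0,94]
    - [[0,0,15],0,94]
    - [[0,0,0],0,94]
    - [[0,0,0],0,94]
    - [[0,0,0],0,94]

```text
clock: 19.22
tcp_pos: [0.5357, 0.359, 0.1195]
ee_rot: [-3.141, -0.001, -0.001]
wrist_force: [-0.5, -0.9, -0.2]
opening: 0.0941
```

```bash
python3 wl.py w8;  python3 - <<'E'
from tr import *
im=cv2.imread("pics/w8.png")
cv2.imwrite("pics/w8c.png",cv2.resize(im[100:260,160:340],None,fx=4,fy=4,interpolation=cv2.INTER_CUBIC))
E
```

```text
19.2167 [0.5357 0.359  0.1195] [-3.1412 -0.0008 -0.0006]
```

View pics/w8c.png

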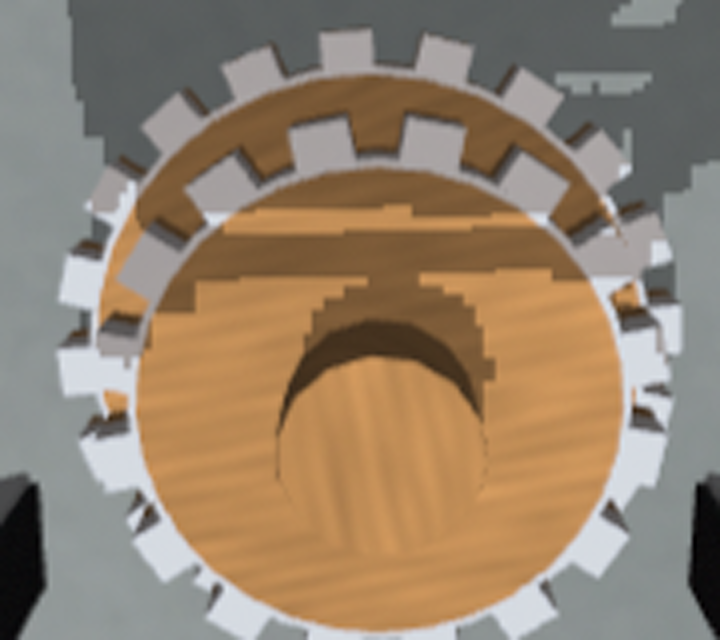

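View pics/w8.png

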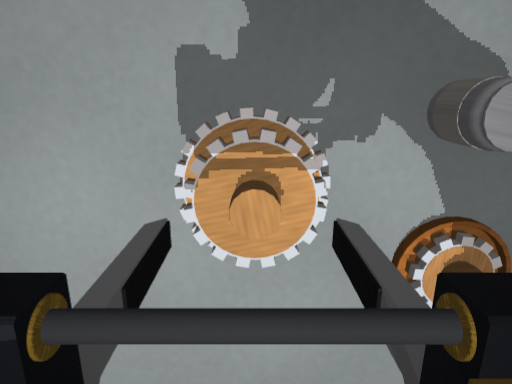

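```bash
python3 - <<'E'
from tr import *
c=load("w8")
a=lambda u,v:[160+u/4-.4,100+v/4-.4]
print(plane(c,[a(277,455),a(487,455),a(382,455),a(382,355),a(382,557)],.088))
P=plane(c,[a(137,400),a(622,400),a(380,168),a(380,632)],.062);print(P,P[:2].mean(0),P[2:].mean(0))
E
```

```text
[[0.5358 0.3749 0.088 ]
 [0.5357 0.3398 0.088 ]
 [0.5357 0.3573 0.088 ]
 [0.5531 0.3574 0.088 ]
 [0.5173 0.3573 0.088 ]]
[[0.5372 0.4025 0.062 ]
 [0.5371 0.3125 0.062 ]
 [0.5802 0.3575 0.062 ]
 [0.4898 0.3574 0.062 ]] [0.5372 0.3575 0.062 ] [0.535  0.3574 0.062 ]
```

carry_out:
  deltas:
    - [[0,2,20],0,94]
    - [[0,0,20],0,94]
    - [[0,0,12],0,94]
    - [[0,0,0],0,94]
    - [[0,0,0],0,94]
    - [[0,0,0],0,94]

```text
clock: 19.77
tcp_pos: [0.5361, 0.3577, 0.0678]
ee_rot: [-3.14, -0.002, -0.0]
wrist_force: [0.1, 0.4, 0.7]
opening: 0.0938
```

carry_out:
  deltas:
    - [[-1,0,2],0,60]
    - [[0,0,0],0,30]
    - [[0,0,0],0,30]
    - [[0,0,0],0,30]
    - [[0,0,0],0,30]
    - [[0,0,0],0,30]
    - [[0,0,0],0,30]
    - [[0,0,0],0,30]
  force: 25

```text
clock: 20.43
tcp_pos: [0.5343, 0.3572, 0.0646]
ee_rot: [3.142, -0.0, -0.0]
wrist_force: [-0.4, 0.2, -0.3]
opening: 0.0443
```

carry_out:
  deltas:
    - [[0,0,0],0,30]
    - [[0,0,0],0,30]
    - [[0,0,0],0,30]
    - [[0,0,0],0,30]

```text
clock: 20.77
tcp_pos: [0.5343, 0.3572, 0.0645]
ee_rot: [3.141, 0.0, -0.0]
wrist_force: [0.0, 0.3, 0.6]
opening: 0.0356
```

carry_out:
  deltas:
    - [[0,0,-8],0,30]
    - [[0,0,-20],0,30]
    - [[0,0,-30],0,30]
    - [[0,0,-32],0,30]
    - [[0,0,-25],0,30]
    - [[0,0,-5],0,30]
    - [[6,16,0],0,30]
    - [[10,30,0],0,30]

```text
clock: 21.43
tcp_pos: [0.5482, 0.3161, 0.185]
ee_rot: [-3.137, 0.0, 0.007]
wrist_force: [0.6, 0.3, -1.0]
opening: 0.0351
```

carry_out:
  deltas:
    - [[12,35,0],0,30]
    - [[12,35,0],0,30]
    - [[12,35,0],0,30]
    - [[12,35,0],0,30]
    - [[12,35,0],0,30]
    - [[12,35,0],0,30]
    - [[12,35,0],0,30]
    - [[12,35,0],0,30]

```text
clock: 22.1
tcp_pos: [0.6459, 0.0294, 0.1838]
ee_rot: [3.142, 0.002, 0.0]
wrist_force: [0.0, 0.5, -1.0]
opening: 0.0355
```

carry_out:
  deltas:
    - [[9,30,0],0,30]
    - [[5,15,0],0,30]
    - [[0,10,10],0,30]
    - [[0,0,25],0,30]
    - [[0,0,35],0,30]
    - [[0,0,30],0,30]
    - [[0,0,10],0,30]
    - [[0,0,0],0,30]

```text
clock: 22.77
tcp_pos: [0.6569, -0.0214, 0.0709]
ee_rot: [-3.14, 0.008, 0.002]
wrist_force: [0.2, 0.3, -0.1]
opening: 0.0355
```

carry_out:
  deltas:
    - [[0,0,0],0,30]
    - [[0,0,0],0,30]

```text
clock: 22.93
tcp_pos: [0.6617, -0.0228, 0.0763]
ee_rot: [-3.141, -0.003, 0.001]
wrist_force: [1.5, -0.8, -0.4]
opening: 0.0355
```

```bash
python3 wl.py w9
```

```text
22.9333 [ 0.6617 -0.0228  0.0763] [-3.1412 -0.0031  0.001 ]
```

View pics/w9.png

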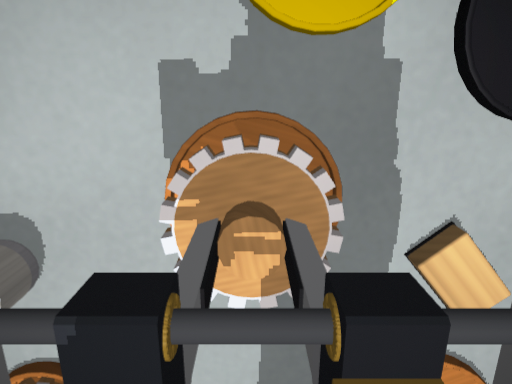

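```bash
python3 - <<'E'
from tr import *
c=load("w9")
im=cv2.imread("pics/w9.png")
m=cv2.inRange(cv2.cvtColor(im,cv2.COLOR_BGR2HSV),(3,90,40),(22,255,255))
l=cv2.connectedComponents(m)[1]
pts=[]
for u in range(190,320,6):
    v=np.where(m[100:200,u])[0][0]+100; pts.append((u,v))
P=plane(c,pts,.014)[:,:2]; ctr,r=circ(P); print(ctr,r)
# fixed r
from scipy.optimize import least_squares
print(least_squares(lambda p:np.hypot(*(P-p).T)-.068,[.66,-.024]).x)
E
```

```text
[ 0.6611 -0.0233] 0.06615357092164487
[ 0.6591 -0.0233]
```

carry_out:
  deltas:
    - [[0,0,20],0,30]
    - [[0,0,17],0,30]
    - [[0,0,6],0,30]
    - [[0,0,3],0,30]
    - [[0,0,1],0,30]
    - [[0,0,0],0,30]
    - [[0,0,0],0,30]
    - [[0,0,0],0,30]

```text
clock: 23.65
tcp_pos: [0.6611, -0.0238, 0.0286]
ee_rot: [3.142, -0.002, -0.0]
wrist_force: [0.3, 0.7, -1.3]
opening: 0.0352
```

carry_out:
  deltas:
    - [[0,0,1],0,30]
    - [[0,0,1],0,30]
    - [[0,0,1],0,30]
    - [[0,0,0],0,30]
    - [[0,0,0],0,30]

```text
clock: 24.07
tcp_pos: [0.6604, -0.0238, 0.0245]
ee_rot: [3.142, -0.0, -0.0]
wrist_force: [0.4, 0.3, 0.6]
opening: 0.0357
```

carry_out:
  deltas:
    - [[0,0,0.5],0,30]
    - [[0,0,0],0,30]
    - [[0,0,0],0,94]
    - [[0,0,0],0,94]
    - [[0,0,0],0,94]
    - [[0,0,0],0,94]
    - [[0,0,0],0,94]
    - [[0,0,0],0,94]

```text
clock: 24.73
tcp_pos: [0.6603, -0.0237, 0.024]
ee_rot: [-3.142, 0.0, 0.0]
wrist_force: [-0.8, 0.2, 0.4]
opening: 0.0722
```

carry_out:
  deltas:
    - [[0,0,-5],0,94]
    - [[0,0,-20],0,94]
    - [[0,0,-40],0,94]
    - [[0,0,-40],0,94]
    - [[0,0,-25],0,94]
    - [[-11,-35,0],0,94]
    - [[-11,-35,0],0,94]
    - [[-11,-35,0],0,94]

```text
clock: 25.4
tcp_pos: [0.6274, 0.0817, 0.1554]
ee_rot: [-3.141, -0.002, -0.002]
wrist_force: [-0.4, 0.3, 0.7]
opening: 0.0942
```

carry_out:
  deltas:
    - [[-11,-35,0],0,94]
    - [[-11,-35,0],0,94]
    - [[-11,-35,0],0,94]
    - [[-11,-35,0],0,94]
    - [[-12,-35,0],0,94]
    - [[-12,-34,0],0,94]
    - [[-12,-34,0],0,94]
    - [[-12,-34,0],0,94]

```text
clock: 26.07
tcp_pos: [0.5345, 0.3598, 0.1546]
ee_rot: [-3.141, -0.0, -0.0]
wrist_force: [0.7, 0.4, 0.2]
opening: 0.0939
```

carry_out:
  deltas:
    - [[0,0,20],0,94]
    - [[0,0,30],0,94]
    - [[0,0,20],0,94]
    - [[0,0,5],0,94]
    - [[0,0,0],0,94]
    - [[0,0,0],0,94]
    - [[0,0,0],0,94]

```text
clock: 26.65
tcp_pos: [0.5365, 0.3588, 0.0808]
ee_rot: [-3.14, -0.002, -0.0]
wrist_force: [0.1, -0.2, 0.0]
opening: 0.094
```

```bash
python3 wl.py w10;  python3 - <<'E'
from tr import *
im=cv2.imread("pics/w10.png")
cv2.imwrite("pics/w10c.png",cv2.resize(im[100:290,150:350],None,fx=4,fy=4,interpolation=cv2.INTER_CUBIC)[:600])
E
```

```text
26.65 [0.5365 0.3588 0.0808] [-3.1399 -0.0024 -0.0004]
```

View pics/w10c.png

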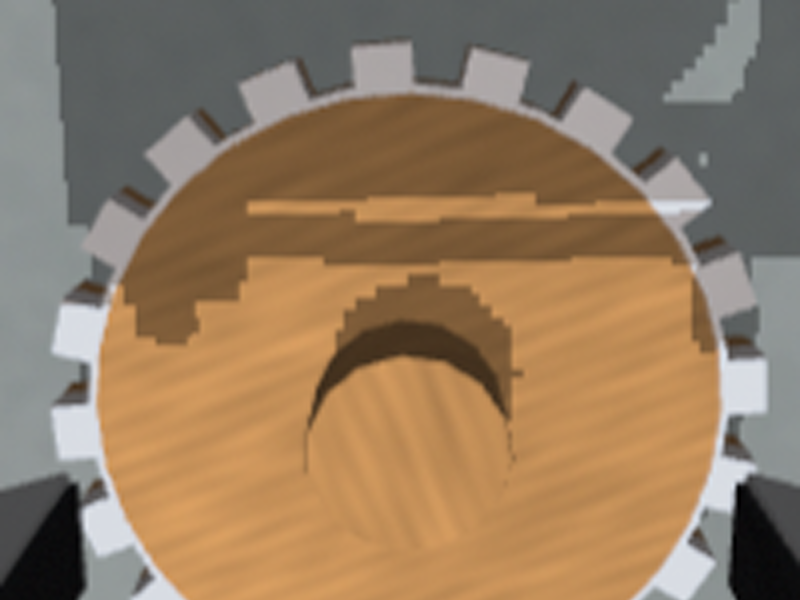

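View pics/w10.png

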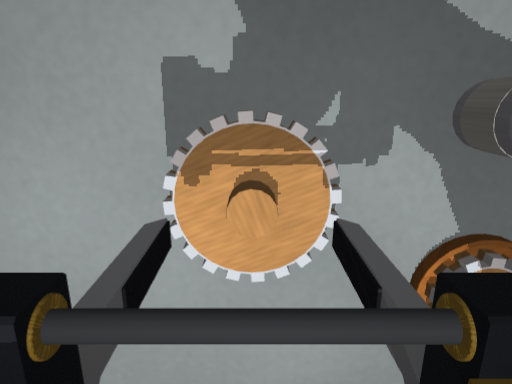

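```bash
python3 - <<'E'
from tr import *
c=load("w10")
a=lambda u,v:[150+u/4-.4,100+v/4-.4]
print(plane(c,[a(305,452),a(511,452),a(408,355),a(408,549)],.044))
P=plane(c,[a(97,390),a(721,390),a(409,95),[252,272]],.018);print(P,P[:2].mean(0),P[2:].mean(0))
E
```

```text
[[0.5353 0.3771 0.044 ]
 [0.5353 0.3418 0.044 ]
 [0.5525 0.3595 0.044 ]
 [0.5173 0.3595 0.044 ]]
[[0.5384 0.4184 0.018 ]
 [0.5384 0.3003 0.018 ]
 [0.5934 0.3593 0.018 ]
 [0.4752 0.3592 0.018 ]] [0.5384 0.3593 0.018 ] [0.5343 0.3592 0.018 ]
```

carry_out:
  deltas:
    - [[-1,-1,20],0,94]
    - [[0,0,20],0,94]
    - [[0,0,15],0,94]
    - [[0,0,2],0,94]
    - [[0,0,0],0,94]
    - [[0,0,0],0,94]
    - [[0,0,0],0,94]

```text
clock: 27.28
tcp_pos: [0.5354, 0.3599, 0.0237]
ee_rot: [-3.14, -0.002, -0.0]
wrist_force: [-0.5, -0.3, 0.7]
opening: 0.0937
```

carry_out:
  deltas:
    - [[0,0,1],0,60]
    - [[0,0,0],0,30]
    - [[0,0,0],0,30]
    - [[0,0,0],0,30]
    - [[0,0,0],0,30]
    - [[0,0,0],0,30]
    - [[0,0,0],0,30]
    - [[0,0,0],0,30]
  force: 30

```text
clock: 27.95
tcp_pos: [0.5343, 0.3592, 0.021]
ee_rot: [3.142, 0.0, -0.0]
wrist_force: [0.6, -0.4, -0.0]
opening: 0.0442
```

carry_out:
  deltas:
    - [[0,0,0],0,30]
    - [[0,0,0],0,30]
    - [[0,0,0],0,30]
    - [[0,0,0],0,30]

```text
clock: 28.28
tcp_pos: [0.5343, 0.3591, 0.021]
ee_rot: [3.141, 0.0, -0.0]
wrist_force: [0.4, 0.6, -0.4]
opening: 0.0351
```

carry_out:
  deltas:
    - [[0,0,-8],0,30]
    - [[0,0,-20],0,30]
    - [[0,0,-32],0,30]
    - [[0,0,-35],0,30]
    - [[0,0,-35],0,30]
    - [[0,0,-20],0,30]
    - [[0,16,0],0,30]
    - [[0,30,0],0,30]

```text
clock: 28.95
tcp_pos: [0.5342, 0.3183, 0.1735]
ee_rot: [-3.135, -0.004, 0.006]
wrist_force: [-0.2, -0.1, -2.5]
opening: 0.0356
```

carry_out:
  deltas:
    - [[-5,35,0],0,30]
    - [[-8,35,0],0,30]
    - [[-8,35,0],0,30]
    - [[-8,35,0],0,30]
    - [[-8,35,0],0,30]
    - [[-8,35,0],0,30]
    - [[-8,35,0],0,30]
    - [[-8,35,0],0,30]

```text
clock: 29.62
tcp_pos: [0.4726, 0.0317, 0.1716]
ee_rot: [-3.142, -0.001, 0.0]
wrist_force: [-0.1, -0.3, -1.8]
opening: 0.0352
```

carry_out:
  deltas:
    - [[-8,35,0],0,30]
    - [[-8,35,0],0,30]
    - [[-8,35,0],0,30]
    - [[-8,35,0],0,30]
    - [[-6,35,0],0,30]
    - [[0,20,0],0,30]
    - [[0,12,0],0,30]
    - [[0,0,15],0,30]

```text
clock: 30.28
tcp_pos: [0.4372, -0.1775, 0.1582]
ee_rot: [3.138, -0.006, -0.005]
wrist_force: [0.5, 0.7, -0.9]
opening: 0.0356
```

carry_out:
  deltas:
    - [[0,0,30],0,30]
    - [[0,0,30],0,30]
    - [[0,0,15],0,30]
    - [[0,0,0],0,30]
    - [[0,0,0],0,30]
    - [[0,0,0],0,30]

```text
clock: 30.78
tcp_pos: [0.4364, -0.1735, 0.082]
ee_rot: [3.141, -0.002, 0.001]
wrist_force: [-0.5, -0.1, -1.4]
opening: 0.0353
```

```bash
python3 wl.py w11
```

```text
30.7833 [ 0.4364 -0.1735  0.082 ] [ 3.1413 -0.0018  0.0009]
```

View pics/w11.png

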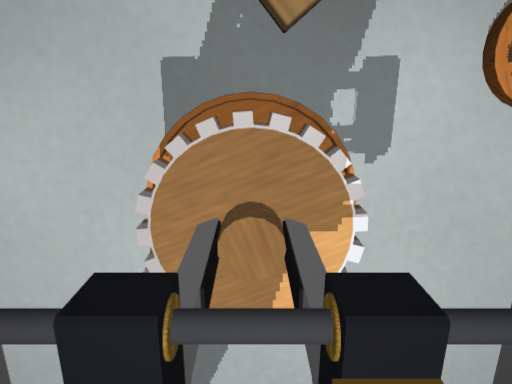

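```bash
python3 - <<'E'
from tr import *
c=load("w11")
im=cv2.imread("pics/w11.png")
m=cv2.inRange(cv2.cvtColor(im,cv2.COLOR_BGR2HSV),(3,90,40),(22,255,255))
pts=[]
for u in range(175,335,6):
    v=np.where(m[80:200,u])[0][0]+80; pts.append((u,v))
P=plane(c,pts,.014)[:,:2]; ctr,r=circ(P); print(ctr,r)
from scipy.optimize import least_squares
print(least_squares(lambda p:np.hypot(*(P-p).T)-.082,[.435,-.174]).x)
E
```

```text
[ 0.434  -0.1726] 0.08055246189724154
[ 0.4324 -0.1726]
```

carry_out:
  deltas:
    - [[0,0,20],0,30]
    - [[0,0,20],0,30]
    - [[0,0,8],0,30]
    - [[0,0,3],0,30]
    - [[0,0,1],0,30]
    - [[0,0,0],0,30]
    - [[0,0,0],0,30]
    - [[0,0,0],0,30]

```text
clock: 31.5
tcp_pos: [0.4359, -0.174, 0.0299]
ee_rot: [3.141, -0.002, -0.0]
wrist_force: [0.4, 0.7, -2.3]
opening: 0.0353
```

carry_out:
  deltas:
    - [[-1,0,1],0,30]
    - [[0,0,1],0,30]
    - [[0,0,1],0,30]
    - [[0,0,1],0,30]
    - [[0,0,0],0,30]
    - [[0,0,0],0,30]

```text
clock: 32.0
tcp_pos: [0.4343, -0.1737, 0.025]
ee_rot: [-3.142, 0.0, -0.0]
wrist_force: [0.4, -0.2, -1.3]
opening: 0.0354
```

carry_out:
  deltas:
    - [[0,0,0.7],0,30]
    - [[0,0,0.7],0,30]
    - [[0,0,0],0,30]
    - [[0,0,0],0,30]

```text
clock: 32.33
tcp_pos: [0.4343, -0.1737, 0.0249]
ee_rot: [3.141, -0.0, -0.0]
wrist_force: [-1.7, 1.2, 14.9]
opening: 0.0353
```

Seated (contact force 15 N). Release, rise and move clear.

carry_out:
  deltas:
    - [[0,0,-0.5],0,94]
    - [[0,0,0],0,94]
    - [[0,0,0],0,94]
    - [[0,0,0],0,94]
    - [[0,0,0],0,94]
    - [[0,0,0],0,94]
    - [[0,0,-5],0,94]
    - [[0,0,-20],0,94]

```text
clock: 33.0
tcp_pos: [0.4325, -0.1731, 0.0477]
ee_rot: [-3.14, 0.005, 0.0]
wrist_force: [0.3, -0.4, 0.2]
opening: 0.0855
```

carry_out:
  deltas:
    - [[0,0,-40],0,94]
    - [[0,0,-40],0,94]
    - [[0,0,-40],0,94]
    - [[0,0,-40],0,94]
    - [[0,0,-40],0,94]
    - [[0,0,-20],0,94]
    - [[0,0,0],0,94]
    - [[0,0,0],0,94]

```text
clock: 33.67
tcp_pos: [0.4346, -0.1739, 0.2703]
ee_rot: [3.141, -0.003, -0.0]
wrist_force: [-0.3, 0.1, -0.7]
opening: 0.0939
```

```bash
python3 wl.py w12; python3 - <<'E'
from h import *
for n in("top","side"):cv2.imwrite(f"pics/{n}2.png",manip.grab_frame(n)[:,:,::-1])
E
```

```text
33.6667 [ 0.4346 -0.1739  0.2703] [ 3.1407 -0.0026 -0.0001]
```

View pics/w12.png

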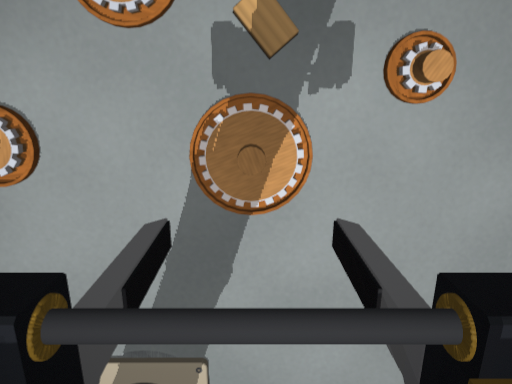

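View pics/side2.png

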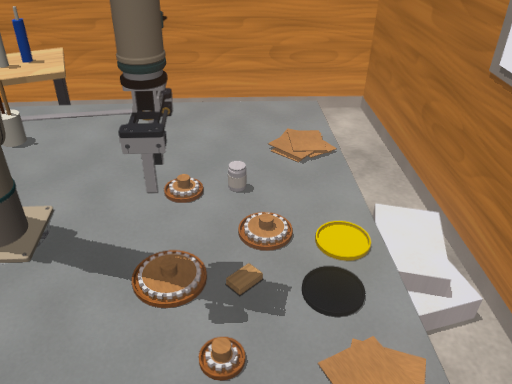

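View pics/top2.png

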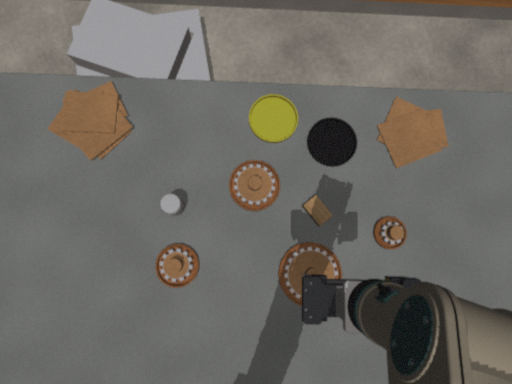

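All four gears are in their own trays, hub up: in the top view the second is at (255,185), the third at (178,265), the largest at (310,273) and the smallest at (390,233). The tin (171,204) and the block (318,210) have not moved. One numeric check before handing in.

```bash
python3 - <<'E'
from tr import *
def teeth(im,c3,tc,D,nm):
    hsv=cv2.cvtColor(im,cv2.COLOR_BGR2HSV); m=cv2.inRange(hsv,(0,0,100),(180,70,255))
    v,u=np.nonzero(m); P=plane(c3,np.c_[u,v].astype(float),.022)[:,:2]
    k=np.hypot(*(P-tc).T)<D/2+.003; P=P[k]
    h=cv2.convexHull(P.astype(np.float32))[:,0]; (c,r)=cv2.minEnclosingCircle(P.astype(np.float32))
    print(nm,len(P),'c',np.array(c),'D',2*r,'off mm',1000*np.hypot(*(np.array(c)-tc)))
T=dict(second=([.6598,-.0238],.108),third=([.4483,.1677],.082),smallest=([.5449,-.384],.058),largest=([.4345,-.1735],.136))
im=cv2.imread("pics/top2.png")
for k in("second","third","smallest"):teeth(im,cal("top"),np.array(T[k][0]),T[k][1],k)
teeth(cv2.imread("pics/w12.png"),load("w12"),np.array(T["largest"][0]),.136,"largest")
a=cv2.imread("pics/top0.png");b=im
for x,y in((171,204),(318,210)):
    d=cv2.phaseCorrelate(*[np.float32(cv2.cvtColor(i,6)[y-16:y+17,x-16:x+17]) for i in(a,b)]);print(d)
E
```

```text
second 337 c [ 0.6619 -0.0229] D 0.1109614446759224 off mm 2.2822782241712223
third 275 c [0.4492 0.168 ] D 0.08525586873292923 off mm 0.9277166127057652
smallest 139 c [ 0.5451 -0.3856] D 0.06066063418984413 off mm 1.6215582826331805
largest 1456 c [ 0.4343 -0.1726] D 0.13687793910503387 off mm 0.9324989805156171
((0.003186691732157243, 0.037777479213904286), 1.059633258316252)
((0.04958546569381994, 0.11945585855569973), 0.9138585671230599)
```

```bash
python3 -c "
from workcell import manip
print(manip.job_done(), manip.sense()['clock'])"
```

```text
the job is handed in; nothing more can be done
the job is handed in; nothing more can be done
```

I took the pile apart from the top down. Each gear was gripped by its hub and set down in the tray of its own size with light contact, at most about 15 N. I then handed the job in at about 34 s; the hand-in gave no verdict.

The last camera checks showed:
- **Gears:** all four are hub up and look level in their own trays. The measured centre offsets are 2.3 mm (second), 0.9 mm (third), 1.6 mm (smallest) and 0.9 mm (largest), against the 12 mm limit.
- **Tin and sanding block:** neither moved; the shift was under 0.15 pixel, or about 0.4 mm.
- **Robot:** the gripper is open and about 0.2 m clear above the gears.

No check failed. Early estimates of the tray centres differed by a few mm between views (up to 10 mm in the side view, biased by the visible outer wall). I settled them with wrist views just before each set-down.

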